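Present a laser-marked canister to the code reader and clamp it

TASK

Stand the laser-marked canister upright on the reader fixture's plate, home in the V block and turned so that its square code looks straight at the reader's window. Clamp it there with the red-handled eccentric lever, by feel: the cam must hold the canister snug in the V, firmly but not forced, because the thin wall dents. Leave the other things on the bench where they are.

Things in the scene. Friction and masses are not known exactly. Their poses are not given: they have to be found in the camera images.
- canister: Aluminium canister with black knurled screw lid (lid fixed), 56 mm diameter, 100 mm tall, about 0.3 kg (varies), standing on the bench. Origin: centre of its underside; z up its axis; +x points out through the middle of the black-and-white square code (22 mm wide, centred 50 mm above the underside). A white line on the lid runs from its centre to the rim right above the code.
- mark (a point): Middle of the square code on the canister's wall: 28 mm from the axis, 50 mm above the underside.
- nest: Fixed reader fixture: aluminium plate 120 (x) x 232 (y) x 12 mm; on it a steel 90-degree V block (44 mm high over the bench) that opens to the fixture's -y, and beyond it a black code reader (88 mm high). Origin: on the bench, under the seat; z up. The seat is where the axis of a canister home in the V stands. The canister stands on the plate, 12 mm above the bench.
- window (a point): Middle of the glass window in the reader's blue front with the ring of red lights: 85 mm from the seat in the fixture's +y direction, 62 mm above the bench, looking back at the seat along -y.
- clamp: Eccentric clamp on the plate at the open side of the V: its foot carries a cam disc with orange tyre (20 mm radius, centre 8 mm off the pivot, 21 to 41 mm above the bench) on a pivot block that yields against springs, 15 N per mm. Origin: on the upright pivot axis, 12 mm above the bench, 49 to 53 mm from the seat towards the fixture's -y; axes as the fixture's.
- lever (a joint): Lever angle (rad), 0 = open, grows clockwise seen from above, to 2.4. Up to 0.3 the cam leaves 5 mm or more; it meets a canister that is home anywhere from 0.9 to 1.9, as foot and cam are set differently each time: feel for it. Drag about 4 N at the grip, so it stays where left; past the touch 0.1 rad adds about 10 N at the cam, and 9 to 12 N in all at the grip leaves it snug.
- grip (a point): Middle of the lever's red upright grip: 20 mm diameter, from 50 to 92 mm above the bench, this point 72 mm above it, 70 mm from the pivot. At lever angle 0 it lies from the pivot in the direction 15 degrees clockwise of the fixture's +x.
- cup_1: Grey-white cup, 62 mm diameter, 51 mm tall; bystander. Origin: centre of its underside.
- oil_bottle: Small white oil bottle with blue band and nozzle, 35 mm diameter, 106 mm tall; bystander. Origin: centre of its underside.
- gauge_pin: Upright steel plug gauge, 24 mm diameter, 63 mm tall; bystander. Origin: centre of its underside.
- pen: Black and white pen lying on the bench, 135 mm long; bystander. Origin: its middle, underneath.
Not all that is in view belongs to the job. Leave any green look-alike of the canister alone.

How it is judged:
By the outcome, as a careful person would: the job done as asked, in the order asked, and still so for the second after the job is handed in, with the robot touching nothing.
It also fails if it takes over 64 s, if anything falls off the work surface, if the arm or the gripper's body presses on something with over 40 N, if the wrist force passes 120 N, or if a joint passes its speed limit or range.

ROBOT

A 6-joint arm with a two-finger parallel gripper is mounted at the origin on a cart in front of the work surface, level with it; the furniture and walls round the work are solid. World frame = base frame: x ahead of the robot, y to its left, z up, the work surface at z = 0. Lengths are in m, angles in rad, forces in N, time in s.
With the tool pointing down it reaches from about 0.25 to 0.725 m from the base axis. Payload 4 kg.
Tool frame: the origin (TCP) lies midway between the tips of the shut fingers; the grasp point (between the pads) lies grip_point_offset behind it (grip_point_offset is the distance from the TCP to the grasp point, in m); z points along the fingers, y is the line along which they close (so a half turn about z gives the same grasp; the last joint's range is limited). The gripper opens to 85 mm and grips with 20 to 120 N. Pads are 22 mm wide; open, the fingers measure 114 mm over their backs; the gripper's body (76 mm by 85 mm) begins 54 mm behind the grasp point. The pads swing forward as they close: fully open they stand 13 mm farther back than shut.
Start: joints at [1.224, 0.241, 0.005, 1.335, 0, 1.571], TCP at [0.17, 0.47, 0.231] pointing down, gripper open.
Joint ranges: [-2.72, 2.72], [-1.05, 1.87], [-1.09, 1.28], [-1.99, 2.15], [-1.42, 1.44], [-3.14, 3.14]. Speed limits (rad/s): [2.79, 2.79, 3.14, 3.14, 3.14, 3.14].

INTERFACE

Orientations are given as a unit quaternion [x, y, z, w].
In Python, from workcell import * gives the robot as it stands. The module is installed in compiled form; this text tells all that it offers.
- The arm moves only by the tool arm_command, never from a script. Its arguments are lists of equal length, an entry for each row: "slide": the shift along the tool's x, y, z in cm, a list of three; "spin": the turn about the tool's z in degrees. A call has exactly 5 rows; each row is the pose to reach, as a shift and turn from the pose commanded when the call began, along the tool's axes at that moment; what a row does not reach only later rows make up. A row lasts 1/8 s, in which the tool goes at most 62.5 mm and 10.7 degrees, less where a joint would pass 70% of its speed; a pose out of reach is approached as far as the arm can. A call with a gripper value outside its range is refused whole. "jaw" is the finger opening in cm, from 0 to 8.54, set as the call begins (left out, the last holds). The fingers move at their own pace and stop on an object; the grip force is fixed at half the most. Time passes only in rows, so rows that repeat a pose let the fingers close, or fill a call up. It gives the time, the measured TCP pose, the force, the opening and the grip force at its end, in the units of the state.
- get_obs(): the state, without advancing time (a new reading comes with each control period).
- camera(name): name is "scene" or "top" or "wrist"; returns a dict with "pixels" (384x512x3 uint8, red, green, blue), "range_z" (384x512 float32, m along the optical axis (not along the pixel's ray), 0 where there is no reading), "intrinsics" (3x3 intrinsics, pixels), "rvec" (rotation vector, rad) and "tvec" (3), from world to camera coordinates, as OpenCV has them. Camera axes: x right, y down, z forward; pixel columns grow to the right and rows downward; lengths in m; the calibration is good to about 2 mm. A picture is of the moment at which its call begins.
- job_done(): hands the job in; it is judged then, once.
Trained networks look in a picture, given as the dict that the camera call returned (one of the last four; its "shot" number tells which), for a name from the list of things; names that differ only in an ending like _2 or _b are one class to them, and where a whole thing is asked for, a point or a joint stands for the part that bears it (a point fixed in the world has none). Each returns a list of dicts, best first, with "confidence" (0 to 1); they miss things now and then, are a little off and sometimes report something else, mostly with a low value. They report only what shows in the picture. A call takes as long as a camera call. They do not tell look-alikes from the thing itself.
- recognise(picture, thing): "centre" ([column, row] in pixels, amid what is visible of it).
- landmark_of(picture, thing): "centre" ([column, row] in pixels: a listed point, or the origin of a listed thing).
The state is a dict: "clock": time; "joint_pos": joint angles; "joint_vel": joint speeds; "tau": joint torques, N m; "eef_pos": TCP position; "tool_rot": TCP orientation; "ft_force": force on the tool from outside, world axes, zero at the start; "ft_torque": the same for the moment, N m; "grip_width": finger opening in m; "grasp_force": force on a finger pad.
Only numpy, scipy, OpenCV 4.12 (cv2) and the standard library are available. Lean on these libraries where they do the work, as an engineer would, in place of code of your own. Each camera call takes 0.05 s, during which the arm holds its last target. There are 200 camera calls.

## Working session

There is one attempt and no reset: what is moved stays moved. The work goes in short steps, Python scripts to look and compute and a tool call to move; the robot and the scene stay as the last step left them, time stands still between calls to the robot, and variables do not carry over. Pictures are saved under pics/ and viewed, at most 10 in all, crops included, and the job is handed in when it is done.

Besides the shell and the picture viewer there is one more tool, called after "Emit:" as a command line: name --pt "numbers of a row" for each row, then --argument value for the rest. arm_command: Moves the arm, as the interface text tells. Its arguments: {"type":"object","properties":{"slide":{"type":"array","items":{"type":"array","items":{"type":"number"}}},"spin":{"type":"array","items":{"type":"number"}},"jaw":{"type":"number"}},"required":["slide","spin"]}

```bash
mkdir -p pics; cat > h.py <<'E'
from workcell import *
import numpy as np, cv2
from scipy.spatial.transform import Rotation as R
def ray(p,uv):
    Rm=cv2.Rodrigues(np.array(p["rvec"],float))[0]; t=np.array(p["tvec"],float).ravel()
    d=np.linalg.inv(p["intrinsics"])@np.array([uv[0],uv[1],1.]); return -Rm.T@t, Rm.T@d
def at_z(p,uv,z):
    o,d=ray(p,uv); return o+d*(z-o[2])/d[2]
def depth_pt(p,uv):
    o,d=ray(p,uv); r=p["range_z"][int(round(uv[1])),int(round(uv[0]))]; return o+d*r
def proj(p,X):
    return cv2.projectPoints(np.array(X,float).reshape(-1,3),np.array(p["rvec"],float),np.array(p["tvec"],float),np.array(p["intrinsics"],float),None)[0].reshape(-1,2)
def cloud(p):
    Rm=cv2.Rodrigues(np.array(p["rvec"],float))[0]; t=np.array(p["tvec"],float).ravel()
    h,w=p["range_z"].shape; u,v=np.meshgrid(np.arange(w),np.arange(h))
    d=np.stack([u,v,np.ones_like(u)],-1)@np.linalg.inv(p["intrinsics"]).T
    return (d*p["range_z"][...,None]-t)@Rm
def save(p,n,box=None,s=1):
    im=cv2.cvtColor(p["pixels"],cv2.COLOR_RGB2BGR)
    if box: im=im[box[1]:box[3],box[0]:box[2]]
    cv2.imwrite("pics/"+n,cv2.resize(im,None,fx=s,fy=s,interpolation=cv2.INTER_CUBIC))
E
python3 - <<'E'
from h import *
np.set_printoptions(precision=3,suppress=True)
o=get_obs(); print(o["eef_pos"],o["tool_rot"],o["grip_width"],o["ft_force"])
ims=[]
for n in ["top","scene"]:
    p=camera(n); save(p,n+"0.png",s=1.5); 
    print(n,ray(p,(256,192)))
    for t in ["canister","mark","nest","window","clamp","lever","grip","cup_1","oil_bottle","gauge_pin","pen"]:
        try:
            for f in (recognise,landmark_of):
                print(t,f.__name__,[(np.round(r["centre"],1).tolist(),round(r["confidence"],2)) for r in f(p,t)][:3])
        except Exception as e: print(t,e)
E
```

```text
[0.17 0.47 0.23] [ 0.173  0.985 -0.001 -0.   ] 0.08559816937747436 [-0.394 -0.351 -0.161]
top (array([ 0.371, -0.072,  1.475]), array([ 0.147, -0.017, -0.989]))
canister call [([244.0, 120.2], 0.76), ([320.4, 223.8], 0.67)]
canister call [([248.0, 128.1], 0.59), ([317.9, 223.8], 0.58), ([341.3, 167.1], 0.49)]
mark call [([243.8, 122.0], 0.89), ([322.9, 227.6], 0.68), ([257.7, 210.8], 0.43)]
mark call [([252.3, 124.7], 0.87), ([318.0, 219.8], 0.6)]
nest call [([221.2, 216.6], 0.96), ([143.8, 184.0], 0.55)]
nest call [([237.7, 214.5], 0.8)]
window call [([223.5, 217.0], 0.57)]
window call [([208.8, 212.6], 0.77)]
clamp call [([260.8, 212.8], 0.73)]
clamp call [([255.0, 212.1], 0.71)]
lever call [([255.9, 213.3], 0.78)]
lever it knows: canister, clamp, cup, gauge_pin, grip, mark, nest, oil_bottle, pen, window
grip call [([258.2, 212.5], 0.76)]
grip call [([259.5, 186.9], 0.65), ([317.9, 217.8], 0.56)]
cup_1 call [([343.9, 166.8], 0.73)]
cup_1 call [([340.0, 166.4], 0.74)]
oil_bottle call [([145.6, 185.1], 0.55)]
oil_bottle call [([148.2, 185.5], 0.42)]
gauge_pin call [([170.2, 176.9], 0
[... 492 characters left out ...]
219.5, 210.3], 0.71)]
window call [([205.4, 192.6], 0.59)]
clamp call [([257.2, 215.2], 0.96)]
clamp call [([251.0, 220.6], 0.9)]
lever call [([255.6, 211.9], 0.89)]
lever it knows: canister, clamp, cup, gauge_pin, grip, mark, nest, oil_bottle, pen, window
grip call [([258.7, 212.6], 0.61), ([199.9, 162.6], 0.16)]
grip call [([269.6, 193.6], 0.61)]
cup_1 call [([369.4, 224.8], 0.77), ([217.6, 213.1], 0.41)]
cup_1 call [([368.0, 235.8], 0.69), ([179.2, 163.8], 0.64)]
oil_bottle call [([176.9, 153.4], 0.67)]
oil_bottle call [([177.5, 164.3], 0.81)]
gauge_pin call [([257.0, 211.4], 0.46)]
gauge_pin call [([200.5, 168.2], 0.61)]
pen call [([227.0, 265.3], 0.69)]
pen call [([225.2, 266.7], 0.62)]
```

View pics/top0.png

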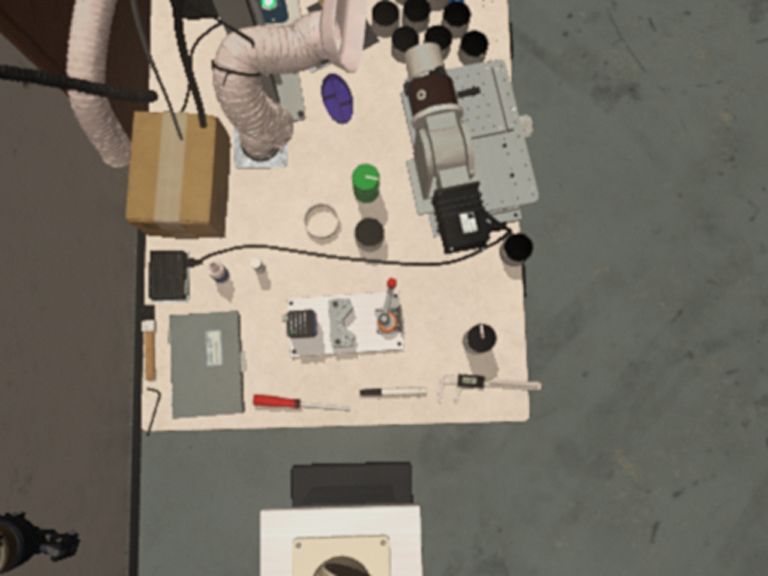

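View pics/scene0.png

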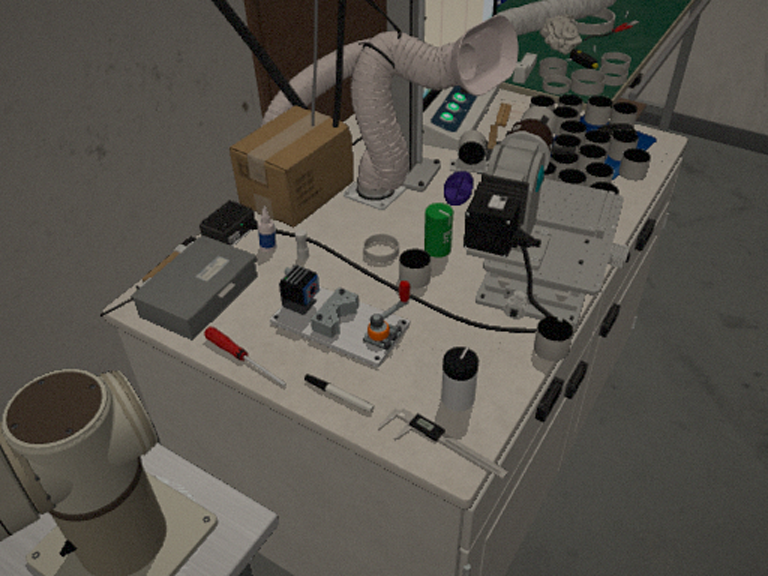

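The top view shows the canister (black lid, white line pointing up) at (321,225) in original pixels. Look-alikes are the green canister (244,121), a black cup (246,155), a black cup (344,166) and the black cups at the top. I choose (321,225), and I'll check it in a close crop.

```bash
python3 - <<'E'
from h import *
np.set_printoptions(precision=4,suppress=True)
o=get_obs(); Rt=R.from_quat(o["tool_rot"]).as_matrix(); print(Rt)
for n in ["top","scene"]:
    p=camera(n); C=cloud(p); px=p["pixels"].astype(int)
    print(n,"f",p["intrinsics"][0,0])
    # lid
    z=C[...,2]; reg=(abs(C[...,0]-0.33)<.12)&(C[...,1]<-.15)&(C[...,1]>-.36)
    m=reg&(z>.09)&(z<.11)
    P=C[m]; print("lid n",m.sum(),P.mean(0),P.min(0),P.max(0))
    if m.sum()>5:
        (c,r)=cv2.minEnclosingCircle(P[:,:2].astype(np.float32)); print("circle",c,r)
        w=m&(px.min(-1)>130); print("white",w.sum(),C[w].mean(0) if w.any() else None)
    red=(px[...,0]>140)&(px[...,1]<70)&(px[...,2]<70)&(z>.045)&(z<.11)&(C[...,0]>.2)&(C[...,0]<.6)&(abs(C[...,1])<.2)
    print("red",red.sum(),C[red].mean(0) if red.any() else None, z[red].max() if red.any() else 0)
    org=(px[...,0]>170)&(px[...,1]>70)&(px[...,1]<150)&(px[...,2]<80)&(z>.01)&(z<.06)&(C[...,0]<.6)
    print("orange",org.sum(),C[org].mean(0) if org.any() else None)
    pl=(z>.007)&(z<.017)&(C[...,0]>.2)&(C[...,0]<.5)&(abs(C[...,1])<.3)&(px.min(-1)>100)
    r=cv2.minAreaRect(C[pl][:,:2].astype(np.float32)); print("plate",pl.sum(),r)
    print("window",at_z(p,landmark_of(p,"window")[0]["centre"],.062),"nest",at_z(p,landmark_of(p,"nest")[0]["centre"],0))
    if n=="top": save(p,"can.png",(270,180,370,270),5)
E
```

```text
[[-0.9405  0.3399 -0.    ]
 [ 0.3399  0.9405 -0.    ]
 [ 0.     -0.     -1.    ]]
top f 476.3436406991035
lid n 7 [ 0.4484 -0.2834  0.0968] [ 0.448  -0.2915  0.0922] [ 0.4487 -0.2749  0.1005]
circle (0.4483354687690735, -0.28322741389274597) 0.008422143757343292
white 0 None
red 17 [ 0.5877 -0.1092  0.0912] 0.09766057365718352
orange 36 [ 0.4548 -0.0073  0.0318]
plate 1060 ((0.4060925543308258, -0.048361942172050476), (0.18704062700271606, 0.49516376852989197), 0.23131103813648224)
window [0.5247 0.0475 0.062 ] nest [ 0.5211 -0.0318  0.    ]
scene f 486.0073865621863
lid n 24 [ 0.4483 -0.2868  0.095 ] [ 0.4455 -0.2984  0.0901] [ 0.4498 -0.2753  0.1017]
circle (0.4485322833061218, -0.28683215379714966) 0.01167555432766676
white 0 None
red 0 None 0
orange 0 None
plate 700 ((0.4217420220375061, -0.06689132750034332), (0.15788526833057404, 0.41769811511039734), 2.5917468070983887)
window [0.5154 0.0494 0.062 ] nest [ 0.5041 -0.0522 -0.    ]
```

View pics/can.png

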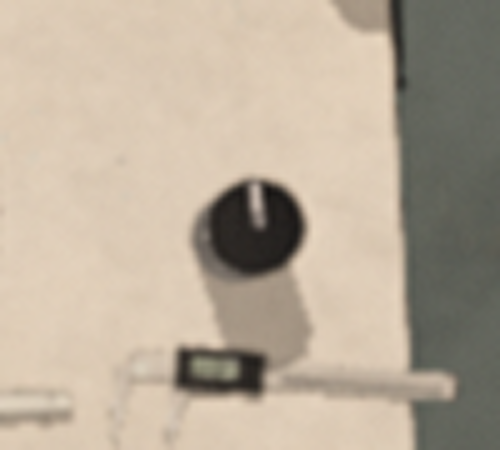

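The crop shows a silver wall and a black lid centred at about (321,225). The white line points up the picture (+x) and slightly left, so this is the right canister. I'll measure again with the correct regions.

```bash
python3 - <<'E'
from h import *
np.set_printoptions(precision=4,suppress=True)
for n in ["top","scene"]:
    p=camera(n); C=cloud(p); px=p["pixels"].astype(int); z=C[...,2]
    m=(abs(C[...,0]-0.48)<.1)&(abs(C[...,1]+.26)<.1)&(z>.09)&(z<.112)
    P=C[m]; print(n,"lid n",m.sum(),P.mean(0),"circle",cv2.minEnclosingCircle(P[:,:2].astype(np.float32)))
    w=m&(px.min(-1)>110); print("white",w.sum(),C[w].mean(0))
    if n=="top":
        a,b=at_z(p,(270+255/5,180+182/5),.1),at_z(p,(270+262/5,180+226/5),.1); print("line",a,b,np.degrees(np.arctan2(*(a-b)[1::-1])))
    reg=(C[...,0]>.38)&(C[...,0]<.62)&(abs(C[...,1])<.17)
    red=reg&(px[...,0]>120)&(px[...,1]<60)&(px[...,2]<60)&(z>.045)
    print("red",red.sum(),C[red].mean(0),z[red].max())
    pl=reg&(z>.006)&(z<.018)&(px.min(-1)>90)
    r=cv2.minAreaRect(C[pl][:,:2].astype(np.float32)); print("plate",pl.sum(),r)
    v=reg&(z>.038)&(z<.05); print("v",v.sum(),cv2.minAreaRect(C[v][:,:2].astype(np.float32)))
    rd=reg&(z>.08)&(z<.095)&(C[...,1]>-.02); print("reader top",rd.sum(),cv2.minAreaRect(C[rd][:,:2].astype(np.float32)) if rd.any() else 0)
E
```

```text
top lid n 286 [ 0.4742 -0.2825  0.0991] circle ((0.4744913578033447, -0.28306296467781067), 0.028155134990811348)
white 23 [ 0.4822 -0.2897  0.0988]
line [ 0.4993 -0.2823  0.1   ] [ 0.4736 -0.2852  0.1   ] 6.523122610281039
red 15 [ 0.5863 -0.1092  0.0908] 0.09672480240487354
plate 1883 ((0.5004026889801025, -0.0009562820196151733), (0.3390350937843323, 0.23836994171142578), 88.77609252929688)
v 484 ((0.5186945199966431, -0.02265331894159317), (0.09870672971010208, 0.20106735825538635), 9.865888595581055)
reader top 287 ((0.5119740962982178, 0.07263047993183136), (0.06394946575164795, 0.050597794353961945), 89.65564727783203)
scene lid n 368 [ 0.4709 -0.2868  0.0988] circle ((0.47541093826293945, -0.2859586775302887), 0.03017287515103817)
white 11 [ 0.4904 -0.2832  0.0995]
red 11 [ 0.5883 -0.1125  0.0919] 0.09393629838520039
plate 1341 ((0.48576390743255615, -0.006431713700294495), (0.3284733295440674, 0.2033693492412567), 87.4574966430664)
v 560 ((0.5176110863685608, -0.017127394676208496), (0.10249656438827515, 0.23336322605609894), 12.190747261047363)
reader top 263 ((0.5117505788803101, 0.068813756108284), (0.05468273162841797, 0.06419830024242401), 7.798079967498779)
```

```bash
cat >> h.py <<'E'
def plan(pos,yaw,ref=None,n=5):
    """rows in the tool frame from the present pose to pos, tool-y at world angle yaw (deg), tool down"""
    o=get_obs(); T=R.from_quat(o["tool_rot"]).as_matrix()
    y0=np.degrees(np.arctan2(T[1,1],T[0,1])); d=T.T@(np.array(pos)-o["eef_pos"])*100
    s=-((yaw-y0+180)%360-180)
    print("slide cm",d.round(2),"spin",round(s,1),"yaw now",round(y0,1))
E
python3 - <<'E'
from h import *
np.set_printoptions(precision=4,suppress=True)
p=camera("wrist"); o,d=ray(p,(256,192)); e=get_obs(); T=R.from_quat(e["tool_rot"]).as_matrix()
print(p["intrinsics"]); print("cam in tool",T.T@(o-e["eef_pos"]),T.T@d); print([k for k in globals() if 'grip' in k], grip_point_offset if 'grip_point_offset' in globals() else '')
plan([.47,-.06,.26],96.5)
E
```

```text
[[326.9736   0.     253.8579]
 [  0.     326.9736 189.031 ]
 [  0.       0.       1.    ]]
cam in tool [ 0.0689  0.0004 -0.1431] [-0.2794  0.0069  0.9602]
['grip_point_offset'] 0.0187
slide cm [-46.24 -39.67  -2.87] spin -26.4 yaw now 70.1
```

Emit:
arm_command --pt "-4.6 -4 -0.3" --pt "-9.2 -8 -0.6" --pt "-13.8 -12 -0.9" --pt "-18.4 -16 -1.2" --pt "-23 -20 -1.5" --spin '[0,0,0,0,0]'

```text
clock: 3.28
eef_pos: [0.319, 0.2024, 0.2467]
tool_rot: [0.172, 0.985, 0.0, 0.001]
ft_force: [1.9, 0.9, 0.7]
grip_width: 0.0854
grasp_force: 0.0
```

Emit:
arm_command --pt "-4.6 -4 -0.3" --pt "-9.2 -8 -0.6" --pt "-13.8 -12 -0.9" --pt "-18.4 -16 -1.2" --pt "-23.2 -19.7 -1.4" --spin '[-5,-10,-16,-21,-26.4]'

```text
clock: 3.9
eef_pos: [0.4703, -0.0622, 0.2608]
tool_rot: [-0.058, 0.998, 0.0, 0.001]
ft_force: [0.4, 0.3, 0.7]
grip_width: 0.0855
grasp_force: 0.0
```

```bash
python3 - <<'E'
from h import *
np.set_printoptions(precision=4,suppress=True)
e=get_obs(); print(e["clock"],e["eef_pos"],e["joint_pos"])
p=camera("wrist"); save(p,"w1.png",s=1.5)
for t in ["nest","window","clamp","grip","canister","mark"]:
    for r in landmark_of(p,t)[:2]:
        c=r["centre"]; z={"nest":0,"window":.062,"clamp":.012,"grip":.072,"canister":0,"mark":.05}[t]
        print(t,np.round(c,1),round(r["confidence"],2),at_z(p,c,z))
plan([.47,-.06,.26],96.5)
np.savez("w1.npz",**{k:v for k,v in p.items()})
E
```

```text
3.9 [ 0.4703 -0.0622  0.2608] [-0.1318  0.1776  0.0018  1.3939  0.0003 -0.2481]
nest [265.1 195.6] 0.94 [ 0.5221 -0.041   0.    ]
nest [339.4 214. ] 0.52 [0.5357 0.059  0.    ]
window [341.5 211.9] 0.95 [0.5124 0.0411 0.062 ]
clamp [220.8 194.2] 0.87 [ 0.5232 -0.0971  0.012 ]
grip [196.1 264.4] 0.66 [ 0.5902 -0.1131  0.072 ]
canister [ 72.3 133.5] 0.86 [ 0.471  -0.2855  0.    ]
mark [ 50.5 166.5] 0.86 [ 0.5017 -0.2839  0.05  ]
slide cm [-0.11 -0.1   0.03] spin 0.1 yaw now 96.6
```

View pics/w1.png

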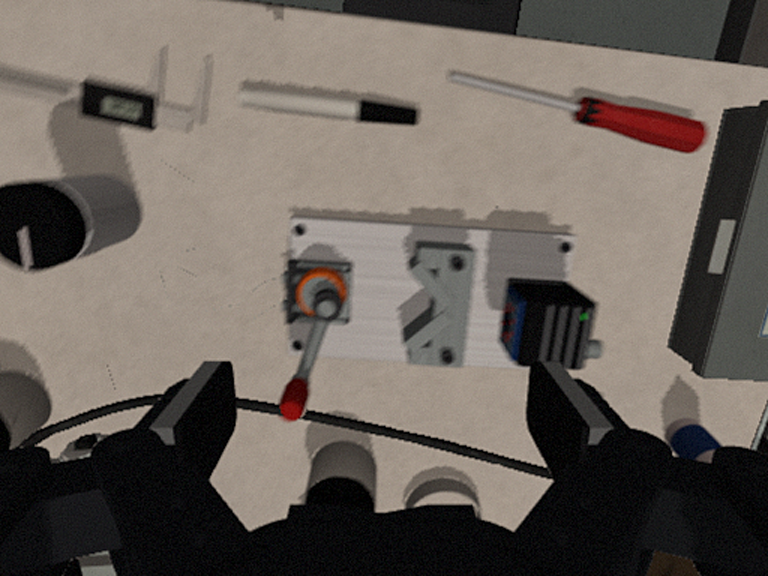

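The wrist view shows the V block around (292,205) in original pixels with its notch facing the orange cam at (214,195). The red grip is at (196,266), the reader at (365,215), and the canister's lid at (28,150). Now I'll fit the fixture frame more finely.

```bash
python3 - <<'E'
from h import *
np.set_printoptions(precision=4,suppress=True)
p=dict(np.load("w1.npz")); C=cloud(p); z=C[...,2]; px=p["pixels"].astype(int)
near=lambda c,r:(np.hypot(C[...,0]-c[0],C[...,1]-c[1])<r)
b=(z<.003)&(z>-.004)&near((.5,-.1),.15); print("bench z",z[near((.45,-.05),.05)].mean(), z[b].mean())
v=(z>.040)&(z<.048)&near((.52,-.015),.06)&(C[...,1]>-.05)&(C[...,1]<.03)
P=C[v][:,:2].astype(np.float32); print("V",v.sum(),cv2.minAreaRect(P))
# plate upper (near) edge: top boundary columns
pl=(z>.008)&(z<.016)&near((.52,-.03),.15)
ys,xs=np.nonzero(pl); pts=[]
for u in range(200,376):
    s=ys[xs==u]
    if len(s): pts.append((u,s.min()))
pts=np.array(pts,float); W=np.array([at_z(p,q,.012) for q in pts])
k=np.polyfit(W[:,1],W[:,0],1)
for _ in range(5):
    r=W[:,0]-np.polyval(k,W[:,1]); g=abs(r)<.002; k=np.polyfit(W[g,1],W[g,0],1)
print("near edge yaw",-np.degrees(np.arctan(k[0])),g.sum(),len(g),"x at y=-.04",np.polyval(k,-.04))
print("plate rect",cv2.minAreaRect(C[pl][:,:2].astype(np.float32)))
for q in [(291,211),(573,233),(289,355)]: print("corner",at_z(p,np.array(q)/1.5,.012))
red=(px[...,0]>110)&(px[...,1]<50)&(px[...,2]<50)&near((.59,-.11),.05)
print("red",red.sum(),C[red].mean(0),C[red].max(0),C[red&(z>.086)].mean(0))
org=(px[...,0]>150)&(px[...,1]<150)&(px[...,1]>60)&(px[...,2]<80)&near((.52,-.1),.05)&(z>.035)&(z<.047)
print("orange",org.sum(),cv2.minEnclosingCircle(C[org][:,:2].astype(np.float32)))
# V block inner corner points (1.5x px) at z=.044
cv=(px[190:,:,:]) 
for q in [(415,243),(473,247),(469,366),(404,362)]: print("Vc",at_z(p,np.array(q)/1.5,.044))
save(p,"vb.png",(180,130,310,260),5)
E
```

```text
bench z 0.27614510628021655 0.0007099349990255599
V 2548 ((0.5178492665290833, -0.010275501757860184), (0.0962631031870842, 0.04957935959100723), 2.834434747695923)
near edge yaw 2.7894561441698738 131 176 x at y=-.04 0.4593475856998261
plate rect ((0.5314667224884033, -0.03382641077041626), (0.23867173492908478, 0.27451494336128235), 62.8926887512207)
corner [ 0.4604 -0.1349  0.012 ]
corner [0.4514 0.0922 0.012 ]
corner [ 0.5849 -0.1282  0.012 ]
red 114 [ 0.59   -0.1125  0.0928] [ 0.5965 -0.1062  0.0948] [ 0.59   -0.1125  0.0928]
orange 41 ((0.5081874132156372, -0.10970473289489746), 0.011586449109017849)
Vc [ 0.4686 -0.0362  0.044 ]
Vc [0.4665 0.0072 0.044 ]
Vc [0.5625 0.0203 0.044 ]
Vc [ 0.5652 -0.0318  0.044 ]
```

View pics/vb.png

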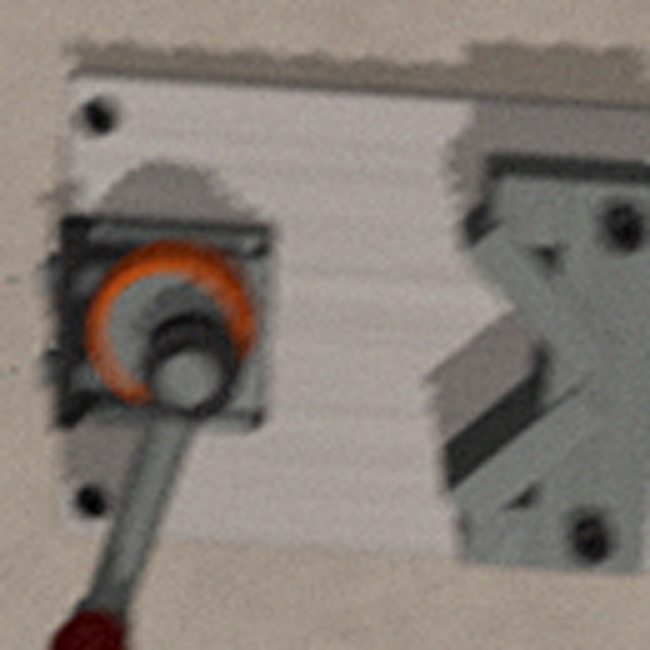

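```bash
python3 - <<'E'
from h import *
np.set_printoptions(precision=4,suppress=True)
p=dict(np.load("w1.npz")); C=cloud(p); z=C[...,2]
a=np.radians(2.8); s0=np.array([.5195,-.0437]); Rf=np.array([[np.cos(a),-np.sin(a)],[np.sin(a),np.cos(a)]])
F=(C[...,:2]-s0)@Rf*1000
m=(z>.036)&(z<.049)&(abs(F[...,0])<55)&(F[...,1]>0)&(F[...,1]<60)
print("z med",np.median(z[m]))
L=[]
for x in range(-50,51,4):
    g=m&(abs(F[...,0]-x)<2)
    if g.sum(): L.append((x,round(np.percentile(F[...,1][g],2),1),round(F[...,1][g].max(),1),round(float(np.median(z[g]))*1000,1)))
print(L)
# canister lid from wrist view
m=(z>.09)&(z<.108)&(np.hypot(C[...,0]-.474,C[...,1]+.284)<.05); P=C[m]; print("lid",m.sum(),cv2.minEnclosingCircle(P[:,:2].astype(np.float32)),P.mean(0))
w=m&(p["pixels"].min(-1)>90); Q=C[w][:,:2]; l=cv2.fitLine(Q.astype(np.float32),cv2.DIST_HUBER,0,.01,.01).ravel(); print("line",w.sum(),l,Q.mean(0),np.degrees(np.arctan(l[1]/l[0])))
plan([.44,-.27,.22],96.5)
E
```

```text
z med 0.04349538694872305
[(-50, np.float64(18.3), np.float64(54.3), 41.0), (-46, np.float64(14.5), np.float64(57.3), 42.9), (-42, np.float64(14.7), np.float64(57.6), 43.0), (-38, np.float64(14.1), np.float64(58.2), 43.2), (-34, np.float64(12.0), np.float64(57.7), 43.4), (-30, np.float64(9.6), np.float64(57.9), 43.8), (-26, np.float64(12.6), np.float64(57.5), 43.7), (-22, np.float64(16.7), np.float64(57.9), 43.8), (-18, np.float64(20.1), np.float64(57.4), 43.9), (-14, np.float64(24.0), np.float64(57.8), 43.9), (-10, np.float64(28.5), np.float64(58.0), 44.0), (-6, np.float64(30.3), np.float64(57.5), 43.8), (-2, np.float64(30.2), np.float64(58.2), 43.5), (2, np.float64(30.3), np.float64(57.1), 43.6), (6, np.float64(30.0), np.float64(58.0), 43.8), (10, np.float64(26.3), np.float64(57.7), 43.8), (14, np.float64(22.5), np.float64(57.6), 43.8), (18, np.float64(18.2), np.float64(58.3), 43.8), (22, np.float64(14.7), np.float64(57.2), 43.6), (26, np.float64(10.3), np.float64(57.9), 43.5), (30, np.float64(9.2), np.float64(58.0), 43.7), (34, np.float64(13.6), np.float64(57.5), 43.4), (38, np.float64(14.9), np.float64(57.9), 43.3), (42, np.float64(15.0), np.float64(57.3), 43.0), (46, np.float64(14.2), np.float64(57.8), 42.9), (50, np.float64(47.0), np.float64(47.0), 41.9)]
lid 2642 ((0.4760212004184723, -0.28360411524772644), 0.028593627735972404) [ 0.4744 -0.2775  0.0997]
line 135 [ 0.9959  0.0905  0.4849 -0.2858] [ 0.4837 -0.2858] 5.1908913
slide cm [  5.28 -20.62   4.03] spin 0.1 yaw now 96.6
```

```bash
python3 - <<'E'
from h import *
plan([.4748,-.2835,.19],96)
E
```

```text
slide cm [  1.98 -22.36   7.03] spin 0.6 yaw now 96.6
```

Emit:
arm_command --pt "0.4 -4.9 1.4" --pt "0.8 -9.8 2.8" --pt "1.2 -14.7 4.2" --pt "1.6 -19.0 5.6" --pt "2.0 -22.4 7.0" --spin '[0,0,0,0,0.6]'

```text
clock: 4.88
eef_pos: [0.4754, -0.2849, 0.1903]
tool_rot: [-0.052, 0.999, -0.0, 0.0]
ft_force: [-0.3, 1.4, 0.9]
grip_width: 0.0852
grasp_force: 0.0
```

```bash
python3 - <<'E'
from h import *
np.set_printoptions(precision=4,suppress=True)
p=camera("wrist"); C=cloud(p); z=C[...,2]; save(p,"w2.png",s=1.2)
m=(z>.09)&(z<.108)&(np.hypot(C[...,0]-.4748,C[...,1]+.2835)<.045); P=C[m]; print("lid",m.sum(),cv2.minEnclosingCircle(P[:,:2].astype(np.float32)),P.mean(0))
w=m&(p["pixels"].min(-1)>90)&(np.hypot(C[...,0]-P[:,0].mean(),C[...,1]-P[:,1].mean())<.027); Q=C[w][:,:2]; l=cv2.fitLine(Q.astype(np.float32),cv2.DIST_HUBER,0,.01,.01).ravel(); print("line",w.sum(),l,Q.min(0),Q.max(0),np.degrees(np.arctan(l[1]/l[0])))
for t in ("canister","mark"):
    for r in landmark_of(p,t)[:2]: print(t,r, at_z(p,r["centre"],0 if t=="canister" else .05))
print(get_obs()["eef_pos"]); plan([.4748,-.2835,.19],96)
E
```

```text
lid 4212 ((0.4756665527820587, -0.284110426902771), 0.02842670865356922) [ 0.4736 -0.2844  0.1002]
line 244 [ 0.7964 -0.6048  0.4872 -0.2807] [ 0.4567 -0.2872] [ 0.4999 -0.2574] -37.214252
canister {'centre': [254.0, 163.9], 'confidence': 0.82} [ 0.4733 -0.2845  0.    ]
[ 0.4745 -0.2844  0.1895]
slide cm [-0.03  0.09 -0.05] spin -0.1 yaw now 95.9
```

View pics/w2.png

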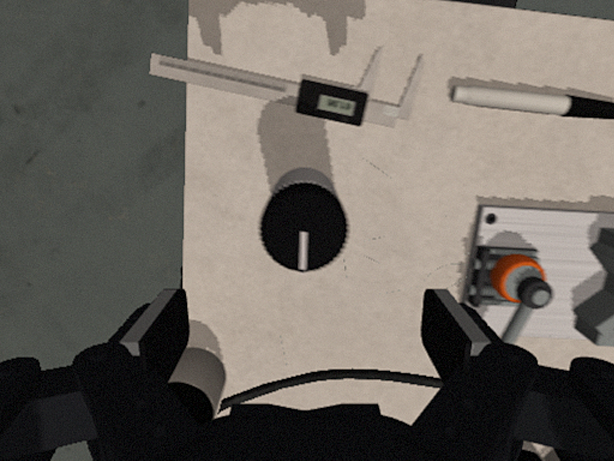

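```bash
python3 - <<'E'
from h import *
np.set_printoptions(precision=4,suppress=True)
p=camera("wrist"); C=cloud(p); z=C[...,2]
m=(z>.09)&(z<.108)&(np.hypot(C[...,0]-.4748,C[...,1]+.284)<.025)
w=m&(p["pixels"].min(-1)>90); v,u=np.nonzero(w); Q=np.array([at_z(p,q,.1)[:2] for q in zip(u,v)])
l=cv2.fitLine(Q.astype(np.float32),cv2.DIST_HUBER,0,.01,.01).ravel(); print(len(Q),l,np.degrees(np.arctan(l[1]/l[0])),Q.min(0),Q.max(0))
dk=(p["pixels"].max(-1)<60); dk&=np.hypot(C[...,0]-.4748,C[...,1]+.284)<.04; dk&=z>.09
v,u=np.nonzero(dk); (c,r)=cv2.minEnclosingCircle(np.stack([u,v],1).astype(np.float32)); print(c,r,at_z(p,c,.1))
E
```

```text
161 [ 0.9946  0.1036  0.4878 -0.2829] 5.949064 [ 0.4755 -0.2856] [ 0.5004 -0.2802]
(253.24966430664062, 329.37750244140625) 174.3792266845703 [ 0.5928 -0.2718  0.1   ]
```

Emit:
arm_command --pt "0 0 4" --pt "0 0 8" --pt "0 0 11" --pt "0 0 13.9" --pt "0 0 13.9" --spin '[0,0,0,0,0]'

```text
clock: 5.7
eef_pos: [0.4739, -0.2821, 0.0501]
tool_rot: [-0.053, 0.999, 0.001, -0.002]
ft_force: [-0.4, -0.1, -0.5]
grip_width: 0.0858
grasp_force: 0.0
```

Emit:
arm_command --pt "0 0 0" --pt "0 0 0" --pt "0 0 0" --pt "0 0 0" --pt "0 0 0" --spin '[0,0,0,0,0]' --jaw 4.5

```text
clock: 6.32
eef_pos: [0.4766, -0.285, 0.0537]
tool_rot: [-0.052, 0.999, -0.0, 0.002]
ft_force: [-0.5, 2.3, 6.9]
grip_width: 0.0553
grasp_force: 63.2
```

Emit:
arm_command --pt "0 0 0" --pt "0 0 0" --pt "0 0 -1" --pt "0 0 -4" --pt "0 0 -8" --spin '[0,0,0,0,0]'

```text
clock: 6.95
eef_pos: [0.4736, -0.2844, 0.131]
tool_rot: [-0.052, 0.999, 0.001, -0.002]
ft_force: [0.4, -0.5, -4.5]
grip_width: 0.0548
grasp_force: 64.4
```

```bash
python3 - <<'E'
from h import *
o=get_obs(); print(o["eef_pos"],o["grip_width"],o["grasp_force"],o["joint_pos"])
a=np.radians(2.8); seat=np.array([.5186,-.0440]); fy=np.array([-np.sin(a),np.cos(a)])
q=seat-fy*.003
print(q); plan([q[0],q[1],.15],92.8+5.95*0+90+.0)
plan([q[0],q[1],.15],95.9+92.8-5.95)
E
```

```text
[ 0.47362921 -0.28443951  0.13100938] 0.05483836389746259 64.41582441329956 [-5.40601095e-01  4.08055936e-01 -2.66817521e-02  1.14010557e+00
 -4.09644568e-04 -6.43753885e-01]
[ 0.51874655 -0.04699642]
slide cm [-6.93 23.16 -1.87] spin -86.9 yaw now 95.9
slide cm [-6.93 23.16 -1.87] spin -86.8 yaw now 95.9
```

Emit:
arm_command --pt "-0.9 3.0 -1.0" --pt "-2.5 8.5 -1.9" --pt "-4.2 14 -1.9" --pt "-5.8 19.5 -1.9" --pt "-6.9 23.2 -1.9" --spin '[-8,-18,-28,-38,-48]'

```text
clock: 7.58
eef_pos: [0.5195, -0.0449, 0.1505]
tool_rot: [-0.457, 0.89, 0.0, -0.0]
ft_force: [-0.1, -0.3, -4.3]
grip_width: 0.0549
grasp_force: 64.7
```

Emit:
arm_command --pt "0 0 0" --pt "0 0 0" --pt "0 0 0" --pt "0 0 0" --pt "0 0 0" --spin '[-10,-20,-30,-38.8,-38.8]'

```text
clock: 8.2
eef_pos: [0.5194, -0.0473, 0.1503]
tool_rot: [0.723, -0.691, -0.0, 0.0]
ft_force: [0.2, 0.2, -4.3]
grip_width: 0.0549
grasp_force: 64.7
```

```bash
python3 - <<'E'
from h import *
np.set_printoptions(precision=4,suppress=True)
for n in ("wrist","top"):
    p=camera(n); C=cloud(p); z=C[...,2]
    if n=="wrist": save(p,"w3.png",s=1.2)
    zl=np.percentile(z[(np.hypot(C[...,0]-.5187,C[...,1]+.047)<.02)&(z<.25)],60); print(n,zl)
o=get_obs();print(o["eef_pos"],o["ft_force"],o["joint_pos"]); plan([.5187,-.047,.15],182.8)
E
```

```text
wrist 0.19822919294910418Traceback (most recent call last):
  File "<stdin>", line 6, in <module>
    return _quantile_unchecked(
        a, q, axis, out, overwrite_input, method, keepdims, weights)
    return _ureduce(a,
                    func=_quantile_ureduce_func,
    ...<5 lines>...
                    overwrite_input=overwrite_input,
                    method=method)
    r = func(a, **kwargs)
    result = _quantile(arr,
                       quantiles=q,
    ...<2 lines>...
                       out=out,
                       weights=wgt)
    slices_having_nans = np.isnan(arr[-1, ...])
                                  ~~~^^^^^^^^^
IndexError: index -1 is out of bounds for axis 0 with size 0
```

View pics/w3.png

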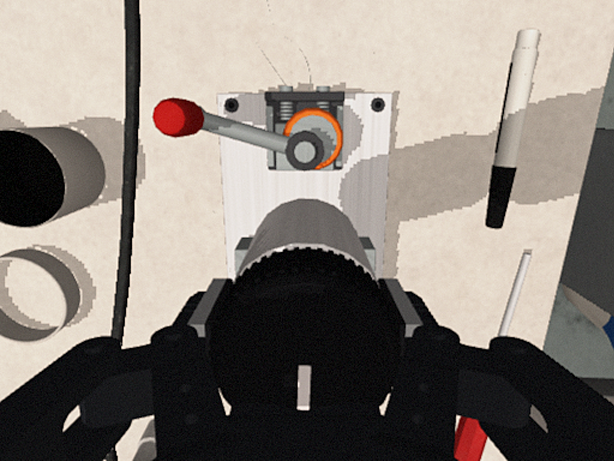

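The canister hangs straight, centred over the V, and its line at (254,322) in original pixels points away from the clamp towards the reader. I'll check the line's angle and the plate sides.

```bash
python3 - <<'E'
from h import *
np.set_printoptions(precision=4,suppress=True)
p=camera("wrist"); C=cloud(p); z=C[...,2]
m=(abs(z-.198)<.006); P=C[m&(np.hypot(C[...,0]-.519,C[...,1]+.047)<.04)]
xs=P[:,0]; print("lid x ext",xs.min(),xs.max(),"y min",P[:,1].min())
w=m&(p["pixels"].min(-1)>90)&(np.hypot(C[...,0]-.519,C[...,1]+.047)<.026); v,u=np.nonzero(w); Q=np.array([at_z(p,q,.198)[:2] for q in zip(u,v)])
l=cv2.fitLine(Q.astype(np.float32),cv2.DIST_HUBER,0,.01,.01).ravel(); print(len(Q),l,np.degrees(np.arctan2(l[1],l[0])),Q.min(0),Q.max(0))
# plate sides & edge
pl=(z>.008)&(z<.016)&(C[...,0]>.42)&(C[...,0]<.62)&(C[...,1]>-.2)
v,u=np.nonzero(pl)
for side in ("L","R"):
    pts=[]
    for r in range(82,190):
        s=u[v==r]
        if len(s): pts.append((s.min() if side=="L" else s.max(),r))
    W=np.array([at_z(p,q,.012) for q in pts]); k=np.polyfit(W[:,1],W[:,0],1)
    for _ in range(6):
        r=W[:,0]-np.polyval(k,W[:,1]); g=abs(r)<.0015; k=np.polyfit(W[g,1],W[g,0],1)
    print(side,g.sum(),len(g),np.degrees(np.arctan(-k[0])),"x at -.044",np.polyval(k,-.044))
for t in("grip","clamp"):
  for r in landmark_of(p,t)[:1]: print(t,r["confidence"],at_z(p,r["centre"],.072 if t=="grip" else .012))
px=p["pixels"].astype(int); red=(px[...,0]>110)&(px[...,1]<50)&(px[...,2]<50)&(z>.085)&(C[...,0]>.55); print("red",C[red].mean(0))
o=get_obs();print(o["eef_pos"],o["ft_force"],o["joint_pos"]); plan([.5187,-.047,.15],182.8)
E
```

```text
lid x ext 0.4812862637364621 0.557880086097746 y min -0.07601321852582435
392 [ 0.0017  1.      0.5192 -0.0397] 89.900345 [ 0.5174 -0.0482] [ 0.5404 -0.0333]
L 16 108 -6.6114454637932205 x at -.044 0.5800614363831001
R 108 108 2.7577910405269304 x at -.044 0.45984774497526243
grip 0.77 [ 0.5885 -0.1118  0.072 ]
clamp 0.96 [ 0.52   -0.0954  0.012 ]
red [ 0.589  -0.1118  0.0923]
[ 0.5197 -0.0471  0.1503] [ 0.1897 -0.047  -4.3635] [-0.0904  0.3325 -0.0861  1.1524 -0.0001 -1.7077]
slide cm [-0.02  0.1   0.03] spin -0.1 yaw now -177.3
```

```bash
python3 - <<'E'
from h import *
np.set_printoptions(precision=4,suppress=True)
p=camera("wrist"); C=cloud(p); z=C[...,2]
w=(abs(z-.198)<.006)&(p["pixels"].min(-1)>90)&(abs(C[...,0]-.519)<.006)&(abs(C[...,1]+.04)<.02); v,u=np.nonzero(w)
rows=[(r,u[v==r].mean(),(v==r).sum()) for r in sorted(set(v)) if (v==r).sum()>4]; print(rows[0],rows[len(rows)//2],rows[-1])
Q=np.array([at_z(p,(c,r),.198)[:2] for r,c,_ in rows]); k=np.polyfit(Q[:,1],Q[:,0],1); print("angle",90+np.degrees(np.arctan(-k[0])),Q[0],Q[-1])
E
```

```text
(np.int64(305), np.float64(253.5), np.int64(10)) (np.int64(323), np.float64(253.0), np.int64(11)) (np.int64(341), np.float64(252.5), np.int64(10))
angle 91.13899529182983 [ 0.5194 -0.0478] [ 0.5191 -0.0333]
```

Emit:
arm_command --pt "0 0.04 3" --pt "0 0.04 6" --pt "0 0.04 7.8" --pt "0 0.04 8.2" --pt "0 0.04 8.2" --spin '[-0.7,-0.7,-0.7,-0.7,-0.7]'

```text
clock: 9.12
eef_pos: [0.5196, -0.0471, 0.0686]
tool_rot: [0.728, -0.686, 0.0, -0.0]
ft_force: [-0.3, 1.0, -4.0]
grip_width: 0.0548
grasp_force: 64.8
```

Emit:
arm_command --pt "0 0 0.1" --pt "0 0 0.2" --pt "0 0 0.3" --pt "0 0 0.3" --pt "0 0 0.3" --spin '[0,0,0,0,0]'

```text
clock: 9.75
eef_pos: [0.5197, -0.0472, 0.0657]
tool_rot: [0.728, -0.686, 0.0, -0.0]
ft_force: [-1.5, -0.7, -0.2]
grip_width: 0.0546
grasp_force: 65.1
```

Emit:
arm_command --pt "-0.1 0 0" --pt "-0.2 0 0" --pt "-0.25 0 0" --pt "-0.25 0 0" --pt "-0.25 0 0" --spin '[0,0,0,0,0]'

```text
clock: 10.38
eef_pos: [0.5197, -0.045, 0.0657]
tool_rot: [0.728, -0.686, 0.001, -0.0]
ft_force: [-0.1, -2.4, 1.5]
grip_width: 0.0549
grasp_force: 65.0
```

Emit:
arm_command --pt "-0.05 0 0" --pt "-0.1 0 0" --pt "-0.15 0 0" --pt "-0.15 0 0" --pt "-0.15 0 0" --spin '[0,0,0,0,0]'

```text
clock: 11.0
eef_pos: [0.5197, -0.0443, 0.0658]
tool_rot: [0.728, -0.686, 0.001, 0.0]
ft_force: [0.7, -6.5, 4.2]
grip_width: 0.055
grasp_force: 65.2
```

Emit:
arm_command --pt "-0.05 0 0" --pt "-0.1 0 0" --pt "-0.1 0 0" --pt "-0.1 0 0" --pt "-0.1 0 0" --spin '[0,0,0,0,0]'

```text
clock: 11.62
eef_pos: [0.5196, -0.0441, 0.0658]
tool_rot: [0.727, -0.686, 0.002, 0.001]
ft_force: [0.5, -8.1, 3.6]
grip_width: 0.0548
grasp_force: 65.2
```

```bash
python3 - <<'E'
from h import *
o=get_obs(); print(o["eef_pos"],o["ft_force"])
E
```

```text
[ 0.51964838 -0.04406371  0.06584843] [ 0.51945648 -8.05166174  3.64002836]
```

Emit:
arm_command --pt "0.1 0 0" --pt "0.12 0 0" --pt "0.12 0 0" --pt "0.12 0 0" --pt "0.12 0 0" --spin '[0,0,0,0,0]'

```text
clock: 12.25
eef_pos: [0.5196, -0.0443, 0.0658]
tool_rot: [0.728, -0.686, 0.001, 0.0]
ft_force: [-0.2, -6.3, 3.9]
grip_width: 0.0548
grasp_force: 65.2
```

Emit:
arm_command --pt "0 0 0" --pt "0 0 0" --pt "0 0 0" --pt "0 0 0" --pt "0 0 0" --spin '[0,0,0,0,0]' --jaw 7.5

```text
clock: 12.88
eef_pos: [0.5191, -0.0432, 0.0652]
tool_rot: [0.728, -0.686, -0.0, -0.0]
ft_force: [0.9, -0.0, 0.1]
grip_width: 0.0749
grasp_force: 0.0
```

Emit:
arm_command --pt "0 0 -2" --pt "0 0 -5" --pt "0 0 -9" --pt "0 0 -13" --pt "0 0 -14" --spin '[0,0,0,0,0]'

```text
clock: 13.5
eef_pos: [0.5208, -0.0434, 0.2083]
tool_rot: [0.728, -0.686, 0.002, -0.002]
ft_force: [-0.7, 0.4, 0.4]
grip_width: 0.0749
grasp_force: 0.0
```

```bash
python3 - <<'E'
from h import *
np.set_printoptions(precision=4,suppress=True)
p=camera("wrist"); C=cloud(p); z=C[...,2]; save(p,"w4.png",s=1.2)
o=get_obs(); print(o["eef_pos"],o["ft_force"],o["grip_width"])
m=(abs(z-.112)<.006)&(np.hypot(C[...,0]-.519,C[...,1]+.044)<.04); P=C[m]; print("lid z",P[:,2].mean(),cv2.minEnclosingCircle(P[:,:2].astype(np.float32)))
w=m&(p["pixels"].min(-1)>90)&(abs(C[...,0]-.519)<.006)&(C[...,1]<-.019); v,u=np.nonzero(w)
rows=[(r,u[v==r].mean()) for r in sorted(set(v)) if (v==r).sum()>2]
Q=np.array([at_z(p,(c,r),.112)[:2] for r,c in rows]); k=np.polyfit(Q[:,1],Q[:,0],1); print("angle",90+np.degrees(np.arctan(-k[0])),Q[0],Q[-1],rows[0],rows[-1])
for t,h in(("grip",.072),("clamp",.012),("window",.062),("nest",0)):
  for r in landmark_of(p,t)[:1]: print(t,r["confidence"],at_z(p,r["centre"],h))
px=p["pixels"].astype(int); red=(px[...,0]>110)&(px[...,1]<50)&(px[...,2]<50)&(z>.085)&(C[...,0]>.55)&(C[...,1]<-.05); print("red",C[red].mean(0))
E
```

```text
[ 0.5206 -0.0434  0.208 ] [0.8617 0.9054 0.4159] 0.07507471686101994
lid z 0.11223096312702041 ((0.5191822648048401, -0.04531298577785492), 0.02832397259771824)
angle 91.2052742147472 [ 0.5188 -0.0452] [ 0.518  -0.0201] (np.int64(188), np.float64(257.0)) (np.int64(219), np.float64(256.0))
grip 0.86 [ 0.5896 -0.1132  0.072 ]
clamp 0.62 [ 0.5204 -0.0948  0.012 ]
window 0.89 [0.5146 0.04   0.062 ]
red [ 0.5893 -0.1117  0.0925]
```

View pics/w4.png

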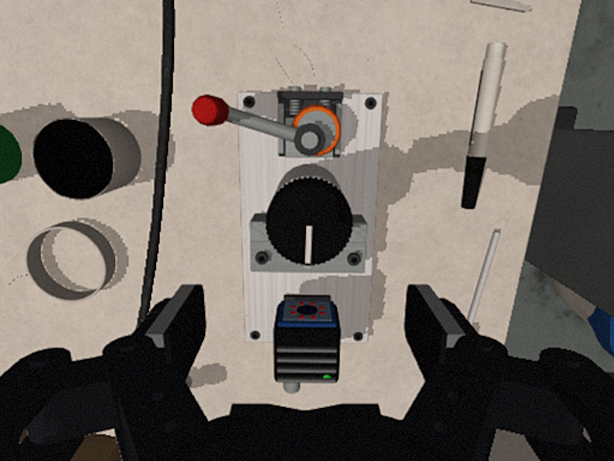

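The canister stands in the V with its lid at (258,183) in original pixels and its line towards the reader at (255,258). The lever is still open with its grip at (175,92). Next I'll take the shut fingers to the grip's far side as a pusher.

```bash
cat >> h.py <<'E'
PIV=np.array([.5207,-.0968])
def push(phi,gap,z=.060):
    """pusher pose: grip at world angle phi deg, face gap (m) behind it"""
    f=np.radians(phi); g=PIV+.07*np.array([np.cos(f),np.sin(f)]); t=np.array([np.sin(f),-np.cos(f)])
    q=g-t*(.021+gap); return [q[0],q[1],z], phi-180
def state():
    o=get_obs(); f=np.array(o["ft_force"]); T=R.from_quat(o["tool_rot"]).as_matrix()
    print("clock",round(o["clock"],2),"pos",np.round(o["eef_pos"],4),"F tool",np.round(T.T@f,1),"Fz",round(f[2],1))
    return o
E
python3 - <<'E'
from h import *
state(); q,y=push(-12.3,.007); print(q,y); plan(q,y); plan([q[0],q[1],.14],y)
E
```

```text
clock 13.75 pos [ 0.5181 -0.0432  0.2035] F tool [ 0.1 -0.1 -0.7] Fz 0.7
[np.float64(0.5950580410261678), np.float64(-0.08435485095506098), 0.06] -192.3
slide cm [ 4.57 -7.49 14.32] spin 15.7 yaw now -176.6
slide cm [ 4.57 -7.46  6.32] spin 15.7 yaw now -176.6
```

Emit:
arm_command --pt "1.5 -2.5 0" --pt "3 -5 1" --pt "4.5 -7.5 2" --pt "4.5 -7.5 6" --pt "4.5 -7.5 6" --spin '[8,15.7,15.7,15.7,15.7]' --jaw 0

```text
clock: 14.38
eef_pos: [0.5928, -0.0834, 0.1398]
tool_rot: [-0.627, 0.779, 0.004, -0.004]
ft_force: [-0.6, 0.2, 0.0]
grip_width: -0.0002
grasp_force: 0.0
```

```bash
python3 - <<'E'
from h import *
o=state(); print(o["grip_width"]); q,y=push(-12.3,.007); plan(q,y)
p=camera("wrist"); save(p,"w5.png",s=1.2)
state()
E
```

```text
clock 14.38 pos [ 0.5928 -0.0834  0.1398] F tool [-0.1  0.6 -0. ] Fz 0.0
-0.00019855682819844303
slide cm [ 0.04 -0.33  7.98] spin 0.0 yaw now 167.7
clock 14.43 pos [ 0.5944 -0.0835  0.1425] F tool [ 1.4  0.2 -0.6] Fz 0.6
```

View pics/w5.png

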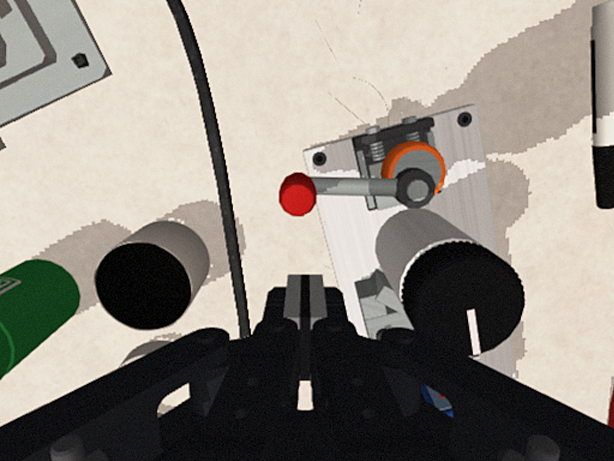

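The shut fingers at (254,245) in original pixels line up with the red grip at (248,162). The lid at (387,248) sits to the side and lower than the gripper's body. I'll descend to z of about 0.066.

Emit:
arm_command --pt "0 -0.2 3" --pt "0 -0.2 5.5" --pt "0 -0.2 7.5" --pt "0 -0.2 7.5" --pt "0 -0.2 7.5" --spin '[0,0,0,0,0]'

```text
clock: 15.05
eef_pos: [0.5997, -0.0842, 0.0721]
tool_rot: [-0.628, 0.779, -0.001, 0.001]
ft_force: [0.3, -1.2, 0.4]
grip_width: 0.0002
grasp_force: 0.0
```

Emit:
arm_command --pt "0.2 0 0" --pt "0.4 0 0" --pt "0.6 0 0" --pt "0.7 0 0" --pt "0.7 0 0" --spin '[0,0,0,0,0]'

```text
clock: 15.68
eef_pos: [0.5971, -0.0911, 0.0703]
tool_rot: [-0.627, 0.779, 0.0, -0.0]
ft_force: [-0.6, -0.1, 0.1]
grip_width: -0.0005
grasp_force: 0.0
```

```bash
python3 - <<'E'
from h import *
state()
# rows: 10 cm-accurate arc rows from present, for successive phi
def rows(phis,gap):
    o=get_obs(); T=R.from_quat(o["tool_rot"]).as_matrix(); q0,y0=push(-12.3,gap)
    t=np.radians(y0); A=np.array([[-np.sin(t),np.cos(t)],[np.cos(t),np.sin(t)]])
    for ph in phis:
        q,y=push(ph,gap); d=A@(np.array(q[:2])-q0[:2])*100; print(ph,d.round(2),round(y0-y,1))
rows([-12.3-k*5 for k in range(1,6)],0)
E
```

```text
clock 15.68 pos [ 0.5971 -0.0911  0.0703] F tool [ 0.2  0.5 -0.1] Fz 0.1
-17.3 [ 0.62 -0.16] 5.0
-22.3 [ 1.25 -0.26] 10.0
-27.3 [ 1.88 -0.31] 15.0
-32.3 [ 2.52 -0.3 ] 20.0
-37.3 [ 3.16 -0.23] 25.0
```

Emit:
arm_command --pt "0.62 0 0" --pt "1.25 0 0" --pt "1.88 0 0" --pt "2.52 0 0" --pt "3.16 0.07 0" --spin '[5,10,15,20,25]'

```text
clock: 16.3
eef_pos: [0.5921, -0.1207, 0.071]
tool_rot: [-0.443, 0.896, -0.0, 0.003]
ft_force: [4.7, 2.0, -1.2]
grip_width: 0.0002
grasp_force: 2.4
```

```bash
cat >> h.py <<'E'
def to(phi,gap=0):
    q,y=push(phi,gap,.070); plan(q,y)
E
python3 - <<'E'
from h import *
state(); to(-37.3); p=camera("wrist"); state()
px=p["pixels"].astype(int); C=cloud(p); z=C[...,2]
red=(px[...,0]>110)&(px[...,1]<50)&(px[...,2]<50)&(z>.085)&(z<.1)&(np.hypot(C[...,0]-PIV[0],C[...,1]-PIV[1])<.1)
c=C[red].mean(0); d=c[:2]-PIV; print("red",red.sum(),c,"phi",np.degrees(np.arctan2(d[1],d[0])),np.hypot(*d)); to(-37.3)
E
```

```text
clock 16.3 pos [ 0.5921 -0.1207  0.071 ] F tool [-4.4 -2.5  1.2] Fz -1.2
slide cm [0.33 0.13 0.09] spin -0.1 yaw now 142.6
clock 16.35 pos [ 0.5917 -0.1217  0.0709] F tool [-4.1 -2.3  0.4] Fz -0.4
red 818 [ 0.57771678 -0.13560276  0.09232938] phi -34.23723935639851 0.06896787176035866
slide cm [0.23 0.15 0.09] spin -0.2 yaw now 142.5
```

Emit:
arm_command --pt "0.62 -0.06 0" --pt "1.25 -0.16 0" --pt "1.88 -0.2 0" --pt "2.52 -0.2 0" --pt "3.16 -0.13 0" --spin '[5,10,15,20,25]'

```text
clock: 16.98
eef_pos: [0.5746, -0.148, 0.0712]
tool_rot: [-0.239, 0.971, -0.001, 0.003]
ft_force: [6.3, 0.6, -1.2]
grip_width: -0.0
grasp_force: 2.5
```

```bash
cat >> h.py <<'E'
def look():
    state(); p=camera("wrist"); px=p["pixels"].astype(int); C=cloud(p); z=C[...,2]
    red=(px[...,0]>110)&(px[...,1]<50)&(px[...,2]<50)&(z>.085)&(z<.1)&(np.hypot(C[...,0]-PIV[0],C[...,1]-PIV[1])<.1)
    c=C[red].mean(0); d=c[:2]-PIV; ph=np.degrees(np.arctan2(d[1],d[0])); print("grip phi",round(ph,1),"r",round(np.hypot(*d),4),"lever rad",round(np.radians(-12.2-ph),3)); state(); return p
E
python3 - <<'E'
from h import *
look(); to(-62.3)
E
```

```text
clock 16.98 pos [ 0.5746 -0.148   0.0712] F tool [-5.8 -2.4  1.2] Fz -1.2
grip phi -61.9 r 0.0673 lever rad 0.867
clock 17.02 pos [ 0.5738 -0.1487  0.0712] F tool [-3.9 -3.2  0.3] Fz -0.3
slide cm [0.19 0.06 0.12] spin -0.2 yaw now 117.5
```

Emit:
arm_command --pt "0.4 -0.1 0" --pt "0.8 -0.15 0" --pt "1.25 -0.2 0" --pt "1.25 -0.2 0" --pt "1.25 -0.2 0" --spin '[3.3,6.7,10,10,10]'

```text
clock: 17.65
eef_pos: [0.5639, -0.156, 0.0712]
tool_rot: [-0.155, 0.988, -0.001, 0.002]
ft_force: [4.9, -1.8, -0.5]
grip_width: -0.0002
grasp_force: 2.2
```

```bash
python3 - <<'E'
from h import *
look(); to(-72.3)
E
```

```text
clock 17.65 pos [ 0.5639 -0.156   0.0712] F tool [-4.1 -3.2  0.6] Fz -0.5
grip phi -73.1 r 0.0679 lever rad 1.063
clock 17.7 pos [ 0.5639 -0.156   0.0712] F tool [-4.7 -3.1  0.5] Fz -0.5
slide cm [ 0.22 -0.04  0.12] spin 0.1 yaw now 107.8
```

Emit:
arm_command --pt "0.4 -0.1 0" --pt "0.8 -0.18 0" --pt "1.25 -0.24 0" --pt "1.25 -0.24 0" --pt "1.25 -0.24 0" --spin '[3.3,6.7,10,10,10]'

```text
clock: 18.32
eef_pos: [0.5524, -0.1624, 0.0711]
tool_rot: [-0.068, 0.998, -0.001, 0.002]
ft_force: [3.8, -2.9, -0.6]
grip_width: -0.0
grasp_force: 2.1
```

```bash
python3 - <<'E'
from h import *
look(); to(-82.3)
E
```

```text
clock 18.32 pos [ 0.5524 -0.1624  0.0711] F tool [-3.3 -3.4  0.7] Fz -0.6
grip phi -83.4 r 0.0704 lever rad 1.243
clock 18.38 pos [ 0.5524 -0.1623  0.0711] F tool [-4.7 -3.   0.1] Fz -0.1
slide cm [ 0.17 -0.08  0.11] spin 0.1 yaw now 97.8
```

Emit:
arm_command --pt "0.4 -0.1 0" --pt "0.8 -0.18 0" --pt "1.25 -0.26 0" --pt "1.25 -0.26 0" --pt "1.25 -0.26 0" --spin '[3.3,6.7,10,10,10]'

```text
clock: 19.0
eef_pos: [0.5413, -0.1669, 0.0712]
tool_rot: [0.019, 1.0, -0.001, 0.003]
ft_force: [6.9, -3.0, -2.3]
grip_width: -0.0003
grasp_force: 3.3
```

```bash
python3 - <<'E'
from h import *
look(); to(-92.3)
E
```

```text
clock 19.0 pos [ 0.5413 -0.1669  0.0712] F tool [-7.  -2.7  2.3] Fz -2.3
grip phi -93.7 r 0.0679 lever rad 1.423
clock 19.05 pos [ 0.5413 -0.167   0.0712] F tool [-5.8 -2.8  1.5] Fz -1.5
slide cm [ 0.24 -0.07  0.12] spin 0.1 yaw now 87.8
```

Emit:
arm_command --pt "0.4 -0.1 0" --pt "0.8 -0.18 0" --pt "1.25 -0.26 0" --pt "1.25 -0.26 0" --pt "1.25 -0.26 0" --spin '[3.3,6.7,10,10,10]'

```text
clock: 19.68
eef_pos: [0.5308, -0.1704, 0.0715]
tool_rot: [0.106, 0.994, -0.002, 0.005]
ft_force: [10.6, -7.0, -5.9]
grip_width: -0.0002
grasp_force: 5.8
```

```bash
python3 - <<'E'
from h import *
look(); to(-102.3)
E
```

```text
clock 19.68 pos [ 0.5308 -0.1704  0.0715] F tool [-11.8  -4.6   6.1] Fz -5.9
grip phi -101.0 r 0.0683 lever rad 1.55
clock 19.73 pos [ 0.5308 -0.1704  0.0715] F tool [-12.1  -3.9   6.1] Fz -5.9
slide cm [ 0.46 -0.02  0.14] spin 0.1 yaw now 77.8
```

Emit:
arm_command --pt "-0.5 0 0" --pt "-1.5 0 0" --pt "-3 0 0" --pt "-3 0 -4" --pt "-3 0 -9" --spin '[0,0,0,0,0]'

```text
clock: 20.35
eef_pos: [0.5534, -0.1733, 0.1592]
tool_rot: [0.106, 0.994, 0.001, -0.003]
ft_force: [0.5, 0.1, -0.5]
grip_width: 0.0
grasp_force: 0.0
```

```bash
python3 - <<'E'
from h import *
o=state(); print(o["ft_force"],o["joint_pos"]); plan([.535,-.075,.235],78); plan([.5194,-.0436,.205],-176.6)
E
```

```text
clock 20.35 pos [ 0.5534 -0.1733  0.1592] F tool [-0.5  0.2  0.5] Fz -0.5
[ 0.51234778  0.10323388 -0.53108572] [-3.03530386e-01  4.41268814e-01  1.02201006e-01  1.23813312e+00
  4.46634799e-05 -9.08774465e-02]
slide cm [ 3.92  9.23 -7.55] spin -0.2 yaw now 77.8
slide cm [ 6.09 11.96 -4.53] spin -105.6 yaw now 77.8
```

Emit:
arm_command --pt "1 0 -5" --pt "2.5 3 -7.5" --pt "5 7 -7.5" --pt "5 9.5 -7.5" --pt "5 9.5 -7.5" --spin '[0,0,0,0,0]'

```text
clock: 20.98
eef_pos: [0.5259, -0.0689, 0.2353]
tool_rot: [0.105, 0.994, 0.0, -0.001]
ft_force: [0.2, -0.7, -0.0]
grip_width: 0.0
grasp_force: 0.0
```

```bash
python3 - <<'E'
from h import *
np.set_printoptions(precision=4,suppress=True)
p=look(); save(p,"w6.png",s=1.2); C=cloud(p); z=C[...,2]; px=p["pixels"].astype(int)
m=(abs(z-.112)<.006)&(np.hypot(C[...,0]-.519,C[...,1]+.044)<.04); P=C[m]; print("lid z",P[:,2].mean(),P[:,2].std(),cv2.minEnclosingCircle(P[:,:2].astype(np.float32)))
pl=np.polyfit; A=np.c_[P[:,:2]-P[:,:2].mean(0),np.ones(len(P))]; print("tilt",np.linalg.lstsq(A,P[:,2],rcond=None)[0])
w=m&(px.min(-1)>90)&(abs(C[...,0]-.518)<.007)&(C[...,1]<-.019)&(C[...,1]>-.05); v,u=np.nonzero(w); Q=np.array([at_z(p,q,.112)[:2] for q in zip(u,v)])
k=np.polyfit(Q[:,1],Q[:,0],1); r=Q[:,0]-np.polyval(k,Q[:,1]); g=abs(r)<.0025; k=np.polyfit(Q[g,1],Q[g,0],1); print("line angle",90+np.degrees(np.arctan(-k[0])),len(Q),g.sum(),Q.min(0),Q.max(0))
E
```

```text
clock 20.98 pos [ 0.5259 -0.0689  0.2353] F tool [-0.4 -0.6  0. ] Fz -0.0
grip phi -95.9 r 0.0687 lever rad 1.461
clock 21.02 pos [ 0.526  -0.0699  0.2351] F tool [-0.4  0.7 -0.2] Fz 0.2
lid z 0.11235730604433894 0.0010481663140159698 ((0.5197235941886902, -0.04574733227491379), 0.0283454991877079)
tilt [0.0094 0.0007 0.1124]
line angle 93.13716852592773 146 146 [ 0.5164 -0.0457] [ 0.5215 -0.0203]
```

View pics/w6.png

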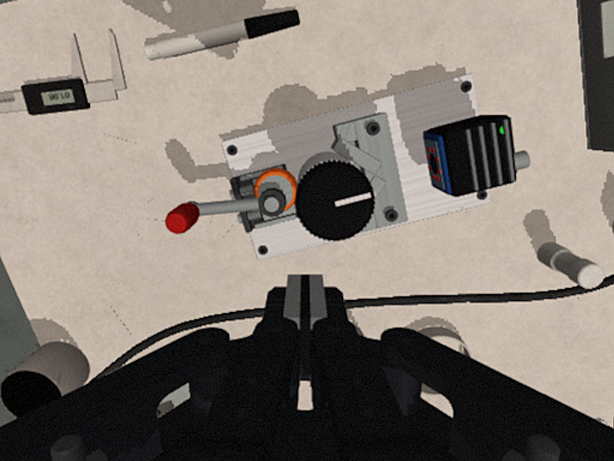

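Emit:
arm_command --pt "-1.5 -3.5 0" --pt "-3.5 -7 0" --pt "-5 -9.5 3" --pt "-5 -9.5 7.5" --pt "-5 -9.5 12" --spin '[0,0,0,0,0]'

```text
clock: 21.65
eef_pos: [0.5546, -0.176, 0.1136]
tool_rot: [0.108, 0.994, -0.0, -0.0]
ft_force: [0.4, 0.1, 0.1]
grip_width: -0.0005
grasp_force: 0.0
```

Emit:
arm_command --pt "0 0 2" --pt "0 0 4.5" --pt "1 0 4.5" --pt "2 0 4.5" --pt "2 0 4.5" --spin '[0,0,0,0,0]'

```text
clock: 22.28
eef_pos: [0.5355, -0.1702, 0.0718]
tool_rot: [0.107, 0.994, -0.0, 0.001]
ft_force: [0.6, -0.8, -0.8]
grip_width: -0.0004
grasp_force: 0.0
```

Emit:
arm_command --pt "0.2 0 0" --pt "0.3 0 0" --pt "0.3 0 0" --pt "0.3 0 0" --pt "0.3 0 0" --spin '[0,0,0,0,0]'

```text
clock: 22.9
eef_pos: [0.5337, -0.1697, 0.0709]
tool_rot: [0.107, 0.994, -0.0, 0.001]
ft_force: [3.4, -2.2, 3.2]
grip_width: 0.0004
grasp_force: 2.0
```

```bash
python3 - <<'E'
from h import *
look()
E
```

```text
clock 22.9 pos [ 0.5337 -0.1697  0.0709] F tool [-3.8 -1.5 -3.2] Fz 3.2
grip phi -100.4 r 0.0683 lever rad 1.539
clock 22.95 pos [ 0.5336 -0.1697  0.0709] F tool [-4.6 -1.  -3. ] Fz 3.0
```

Emit:
arm_command --pt "0.15 0 0" --pt "0.3 0 0" --pt "0.3 0 0" --pt "0.3 0 0" --pt "0.3 0 0" --spin '[0,0,0,0,0]'

```text
clock: 23.58
eef_pos: [0.5324, -0.1694, 0.0712]
tool_rot: [0.107, 0.994, -0.001, 0.003]
ft_force: [7.7, -3.4, 1.2]
grip_width: 0.0002
grasp_force: 4.0
```

```bash
python3 - <<'E'
from h import *
look()
E
```

```text
clock 23.57 pos [ 0.5324 -0.1694  0.0712] F tool [-8.2 -1.7 -1.1] Fz 1.2
grip phi -100.7 r 0.0684 lever rad 1.545
clock 23.62 pos [ 0.5324 -0.1694  0.0712] F tool [-8.1 -1.1 -2. ] Fz 2.1
```

Emit:
arm_command --pt "-0.5 0 0" --pt "-1.5 0 0" --pt "-2.6 0 0" --pt "-2.6 0 -4" --pt "-2.6 0 -9" --spin '[0,0,0,0,0]'

```text
clock: 24.25
eef_pos: [0.5537, -0.1735, 0.1589]
tool_rot: [0.107, 0.994, 0.001, -0.003]
ft_force: [0.3, -0.2, -0.1]
grip_width: 0.0
grasp_force: 0.0
```

Emit:
arm_command --pt "1 0 -5" --pt "2.5 3 -7.5" --pt "5 7 -7.5" --pt "5 9.5 -7.5" --pt "5 9.5 -7.5" --spin '[0,0,0,0,0]'

```text
clock: 24.88
eef_pos: [0.5262, -0.069, 0.235]
tool_rot: [0.105, 0.994, 0.0, -0.001]
ft_force: [1.2, -0.2, 0.3]
grip_width: -0.0001
grasp_force: 0.0
```

```bash
python3 - <<'E'
from h import *
np.set_printoptions(precision=4,suppress=True)
p=look(); C=cloud(p); z=C[...,2]; px=p["pixels"].astype(int)
m=(abs(z-.112)<.006)&(np.hypot(C[...,0]-.519,C[...,1]+.044)<.04); P=C[m]; print("lid z",P[:,2].mean(),cv2.minEnclosingCircle(P[:,:2].astype(np.float32)))
w=m&(px.min(-1)>90)&(abs(C[...,0]-.518)<.007)&(C[...,1]<-.019)&(C[...,1]>-.05); v,u=np.nonzero(w); Q=np.array([at_z(p,q,.112)[:2] for q in zip(u,v)])
k=np.polyfit(Q[:,1],Q[:,0],1); print("line angle",90+np.degrees(np.arctan(-k[0])))
E
```

```text
clock 24.88 pos [ 0.5262 -0.069   0.235 ] F tool [-1.3  0.1 -0.3] Fz 0.3
grip phi -96.0 r 0.0681 lever rad 1.462
clock 24.93 pos [ 0.5263 -0.07    0.2348] F tool [-0.  -0.6  0.3] Fz -0.3
lid z 0.1123484772946961 ((0.5195797085762024, -0.045309726148843765), 0.028365494683384895)
line angle 91.84405809983103
```

Nothing has moved since the last look: the lever holds at about 1.46 rad, and the canister is home with its line at 92–93° against 92.8° for the fixture. I'll hand it in.

```bash
python3 -c "
from workcell import *
print(job_done())"
```

```text
the job is handed in; nothing more can be done
None
```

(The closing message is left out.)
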